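# Rock the ball sorter's gate over and feed the waiting balls

## Robot

A 6-joint arm with a two-finger parallel gripper is mounted at the origin on a cart in front of the work surface, level with it; the furniture and walls round the work are solid. World frame = base frame: x ahead of the robot, y to its left, z up, the work surface at z = 0. Lengths are in m, angles in degrees, forces in N, time in s.
With the tool pointing down it reaches from about 0.375 to 0.9 m from the base axis. Payload 3.1 kg.
Tool frame: the origin (TCP) lies at the very end of the fingers, on their centre line; the grasp point (between the pads) lies bot.grip_point_offset behind it (bot.grip_point_offset is the distance from the TCP to the grasp point, in m); z points along the fingers, y is the line along which they close (so a half turn about z gives the same grasp; the last joint's range is limited). The gripper opens to 87 mm and grips with 3 to 60 N. Pads are 19 mm wide; open, the fingers measure 117 mm over their backs; the gripper's body (75 mm by 190 mm) begins 51 mm behind the grasp point.
Start: joints at [-75.946, 30.224, 82.088, -0, 67.689, -10.227], TCP at [0.257, -0.57, 0.223] pointing down, gripper open.
Joint ranges: [-176.69, 176.69], [-43.24, 126.21], [12.49, 139.97], [-82, 262], [0, 151.66], [-163.58, 163.58]. Speed limits (degrees/s): [159.86, 159.86, 180, 180, 180, 180].

## Interface

Orientations are given as a 3x3 rotation matrix whose columns are the frame's x, y, z axes.
In Python, from rig import bot, viewer, ticket gives the robot as it stands.
- The arm moves only by the tool servo_tool, never from a script. Its argument "targets" is a list of rows, each an object with "offset": the shift along the tool's x, y, z in m, a list of three; "dr": the turn, a rotation vector about the tool's x, y, z in degrees, a list of three. In form: [{"offset": [x, y, z], "dr": [ax, ay, az]}, ...]. A call has 1 to 20 rows; each row is the pose to reach, as a shift and turn from the pose commanded when the call began, along the tool's axes at that moment; what a row does not reach only later rows make up. A row lasts 1/12 s, in which the tool goes at most 41.7 mm and 7.16 degrees, less where a joint would pass 70% of its speed; a pose out of reach is approached as far as the arm can. A call with a gripper value outside its range is refused whole. "gripper" is the gripper command: -1 is fully open, 1 is shut, values between are in proportion, set as the call begins (left out, the last holds). The fingers move at their own pace and stop on an object; the grip force is fixed at half the most. Time passes only in rows, so rows that repeat a pose let the fingers close. It gives the time, the measured TCP pose, the force, the opening and the grip force at its end, in the units of the state.
- bot.read_state(): the state, without advancing time (a new reading comes with each control period).
- viewer.capture(name): name is "side" or "top" or "wrist"; returns a dict with "color" (420x560x3 uint8, red, green, blue), "camera_matrix" (3x3 intrinsics, pixels), "R" (3x3) and "t" (3): a world point X has camera coordinates R X + t. Camera axes: x right, y down, z forward; pixel columns grow to the right and rows downward; lengths in m; the calibration is good to about 2 mm. A picture is of the moment at which its call begins. There is no depth.
- ticket.hand_in(): hands the job in; it is judged then, once.
The state is a dict: "time_s": time; "joint_positions": joint angles; "qvel": joint speeds; "tau": joint torques, N m; "position": TCP position; "tcp_rot": TCP orientation; "force": force on the tool from outside, world axes, zero at the start; "moment": the same for the moment, N m; "opening": opening from 0.0 (shut) to 1.0 (fully open); "grasp_force": force on a finger pad.
Only numpy, scipy, OpenCV 4.12 (cv2) and the standard library are available. Lean on these libraries where they do the work, as an engineer would, in place of code of your own. Each camera call takes 0.05 s, during which the arm holds its last target. There are 200 camera calls.

## Task

The chute on the right of the ball sorter is full. Rock the seesaw gate fully over its pivot by pressing down its raised end with a fingertip, then push the two waiting steel balls along the feed lane with the fingertips so that both drop onto the gate and roll down into the empty chute. Only push and press: do not lift the balls, and leave the tin, spring, fittings and tape reel round the sorter where they stand.

Things in the scene. Friction and masses are not known exactly. Their poses are not given: they have to be found in the camera images.
- sorter: The fixed metal sorter, a T seen from above. Origin: on the bench under the middle of the gate. Its +x runs along the feed lane towards the gate (push direction, away from the robot), +y to the left, z up. Lane at x -123 to -25 mm, y within 24 mm; gate at y -60 to +60 mm; chutes at y +63 to +152 mm (empty) and -152 to -63 mm (full).
- gate (a joint): Hinge of the seesaw gate, along the sorter's x, 79 mm above the bench. About -0.30 rad (one stop, at the start): +y (left) end up, feeds the full chute. +0.30 rad (other stop): +y end down, feeds the empty chute. A weight of about 0.25 kg above the pivot tips it to one stop or the other and keeps it there; about 1 N at gate_press rocks it over.
- gate_press (a point): Where to press: on the gate's trough floor, 48 mm from the pivot on its +y half, moving with it; 102 mm above the bench at the start, 73 mm when fully over. The steel trough is 120 mm long (y), 44 mm wide inside, open-ended, its front lip 10 mm and back lip 24 mm above the floor. A 28 mm round weight behind mid-length tops out 129 mm above the bench.
- ball_a_center (a point): Centre of the front waiting steel ball, 32 mm across, 0.1 to 0.16 kg, on the feed lane next to the gate. About 116 mm above the bench at the start.
- ball_b_center (a point): Centre of the rear waiting steel ball, 32 mm across, 0.1 to 0.16 kg, on the feed lane behind the first and resting against the rear stop. About 114 mm above the bench at the start. The balls are polished and lightly oiled (friction about 0.2). Pushing it along the sorter's +x pushes both.
- lane_stop (a point): Middle of the top rear edge of the lane's rear stop, 104 mm above the bench; the stop is 3 mm thick. Behind it, on the lane's line, nothing stands above 11 mm. The lane is 42 mm wide between two side walls whose tops are 107 mm above the bench all along.
- lane_end (a point): Middle of the lane floor's edge at the gate, 102 mm above the bench, 98 mm along +x from lane_stop. The floor rises 3 degrees from the stop (97 mm) to here, so a released ball rolls back to the stop; a ball whose centre has passed this edge drops 14 mm onto the middle of the gate and rolls down its lower side.
- empty_chute (a point): Point on the sloping floor of the empty chute (the sorter's +y side), 31 mm above the bench. The chute is 44 mm wide inside and slopes outward at 24 degrees from 56 mm to an end wall 152 mm from the sorter's origin, where two balls come to rest one behind the other.
- full_chute (a point): The same point of the full chute on the -y side, in which two more steel balls already lie.
- grease_tin_mid (a point): Centre (half-way up, 27 mm above the bench) of a green round tin, 74 mm across and 54 mm tall; a bystander beside the sorter.
- coupling_mid (a point): Centre (half-way up, 16 mm above the bench) of a pale metal pipe coupling standing on its hexagon, 25 mm across, 32 mm tall; a bystander beside the sorter.
- spring_pack_1_mid (a point): Centre (half-way up, 52.5 mm above the bench) of a black coil spring between two cream end discs, 52 mm across, 105 mm tall, standing; a bystander beside the sorter.
- plug_fitting_mid (a point): Centre (half-way up, 16.5 mm above the bench) of a brass screw plug standing on its hexagon, 27 mm across, 33 mm tall; a bystander beside the sorter.
- thread_tape_mid (a point): Centre (half-way up, 8 mm above the bench) of a blue and white reel of thread tape, 52 mm across, 16 mm tall, lying flat; a bystander beside the sorter.
There are look-alikes about, which are no part of the job. What is shaped like the part that bears ball_a_center but black is not meant.

How it is judged (in metres and radians):
On the way, in this order (a step that is already met when the one before it is completed fails the run):
1. the gate is rocked fully over to the empty chute while both balls still wait on the lane (value of joint gate above 0.24 rad and x of each of ball_a_center, ball_b_center in the frame of sorter below -0.03 m), for 0.2 s.
2. both waiting balls are in the empty chute (y of ball_a_center in the frame of sorter between 0.075 and 0.155 m and x of ball_a_center in the frame of sorter between -0.025 and 0.025 m and z of ball_a_center in the frame of sorter between 0.02 and 0.085 m and y of ball_b_center in the frame of sorter between 0.075 and 0.155 m and x of ball_b_center in the frame of sorter between -0.025 and 0.025 m and z of ball_b_center in the frame of sorter between 0.02 and 0.085 m), for 0.2 s.
At the end, for the whole second after the job is handed in: The gate lies over to the empty chute (joint above 0.24 rad) and both balls that waited on the lane lie between the walls of the empty chute, and stay there (all of step 2 and value of joint gate above 0.24 rad); the robot touches nothing.
It fails at once if a waiting ball is lifted (its centre above 150 mm; it rides at 114 to 118 mm) (height (world z) of any of ball_a_center, ball_b_center above 0.15 m).
It fails at once if a bystander near the sorter is moved by more than 20 mm (distance of any of grease_tin_mid, coupling_mid, spring_pack_1_mid, plug_fitting_mid, thread_tape_mid from where it was at the start of the episode above 0.02 m).
It also fails if it takes over 37 s, if anything falls off the work surface, if the arm or the gripper's body presses on something with over 40 N, if the wrist force passes 120 N, or if a joint passes its speed limit or range.

## Working session

There is one attempt and no reset: what is moved stays moved. The work goes in short steps, Python scripts to look and compute and a tool call to move; the robot and the scene stay as the last step left them, time stands still between calls to the robot, and variables do not carry over. Pictures are saved under pics/ and viewed, at most 10 in all, crops included, and the job is handed in when it is done.

Besides the shell and the picture viewer there is one more tool, called after ">>>" in YAML: its name, and indented under it one key for each argument. servo_tool: Moves the arm, as the interface text tells. Its arguments: {"type":"object","properties":{"targets":{"type":"array"},"gripper":{"type":"number"}},"required":["targets"]}

```bash
mkdir -p pics; cat > h.py <<'E'
import numpy as np, cv2, pickle
from rig import bot, viewer, ticket
def snap(n,f):
    c=viewer.capture(n); cv2.imwrite(f'pics/{f}.png',c['color'][:,:,::-1]); pickle.dump(c,open(f'pics/{f}.pkl','wb')); return c
def load(f): return pickle.load(open(f'pics/{f}.pkl','rb'))
def ray(c,p):
    R=np.array(c['R']);t=np.array(c['t']);K=np.array(c['camera_matrix'])
    d=R.T@np.linalg.inv(K)@np.array([p[0],p[1],1.]); return -R.T@t,d
def onz(c,p,z):
    o,d=ray(c,p); return o+d*(z-o[2])/d[2]
def tri(c1,p1,c2,p2):
    o1,d1=ray(c1,p1);o2,d2=ray(c2,p2)
    s=np.linalg.lstsq(np.c_[d1,-d2],o2-o1,rcond=None)[0]
    a=o1+s[0]*d1;b=o2+s[1]*d2; return (a+b)/2,np.linalg.norm(a-b)
def proj(c,X):
    q=np.array(c['camera_matrix'])@(np.array(c['R'])@X+np.array(c['t'])); return q[:2]/q[2]
E
python3 - <<'E'
from h import *
for n in('top','side'):
    c=snap(n,n+'0'); print(n,np.round(-np.array(c['R']).T@c['t'],3))
a=cv2.imread('pics/top0.png');b=cv2.imread('pics/side0.png')
s=bot.read_state();print(s['time_s'],np.round(s['tcp_rot'],3),s['position'],bot.grip_point_offset)
E
```

```text
top [ 0.41  -0.356  0.967]
side [ 0.087 -0.993  0.511]
0.1 [[ 0.912  0.411 -0.   ]
 [ 0.411 -0.912  0.002]
 [ 0.    -0.002 -1.   ]] [ 0.25688015 -0.56906219  0.22167931] 0.0187
```

View pics/top0.png

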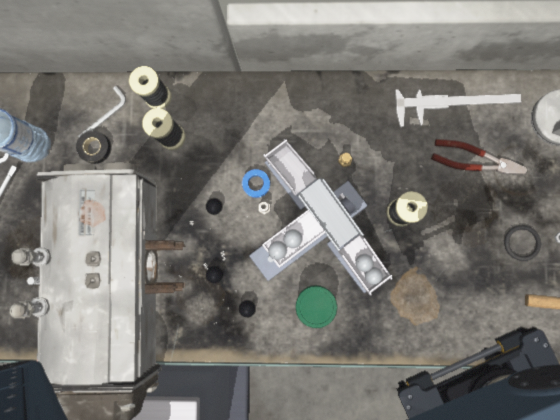

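View pics/side0.png

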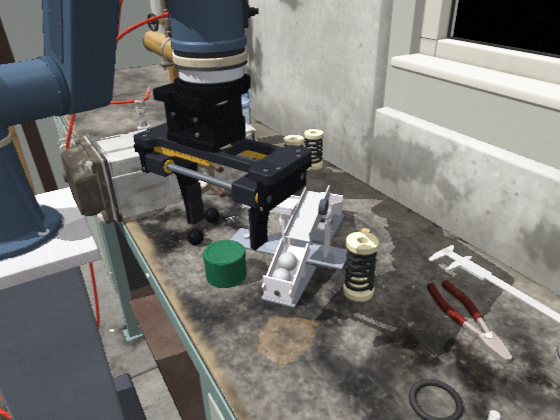

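The top view shows the T sorter: lane balls at (279,250) and (292,239), gate around (330,210), empty chute at (290,165) and full chute at (368,270). In the side view the gripper hides the lane. I'll enlarge the top view and get coarse coordinates.

```bash
python3 - <<'E'
from h import *
c=load('top0');a=cv2.imread('pics/top0.png')[130:305,225:445]
cv2.imwrite('pics/crop.png',cv2.resize(a,None,fx=3.4,fy=3.4,interpolation=cv2.INTER_CUBIC))
for p,z in [((279,250),.114),((292,239),.116),((270,146),.03),((379,288),.03),((316,307),.054),((257,183),.016),((264,208),.032),((346,159),.033),((411,208),.105)]: print(p,np.round(onz(c,p,z),3))
E
```

```text
(279, 250) [ 0.426 -0.315  0.114]
(292, 239) [ 0.445 -0.337  0.116]
(270, 146) [ 0.621 -0.293  0.03 ]
(379, 288) [ 0.361 -0.492  0.03 ]
(316, 307) [ 0.328 -0.378  0.054]
(257, 183) [ 0.554 -0.268  0.016]
(264, 208) [ 0.505 -0.283  0.032]
(346, 159) [ 0.596 -0.434  0.033]
(411, 208) [ 0.498 -0.536  0.105]
```

View pics/crop.png

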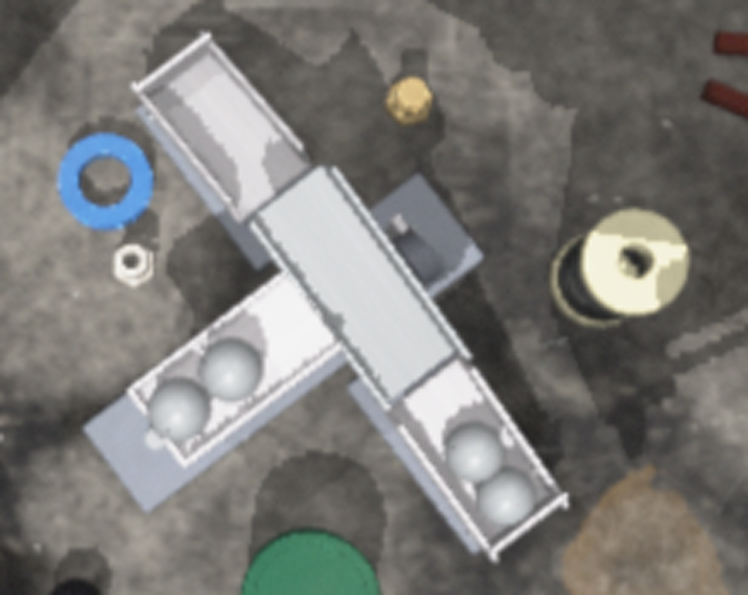

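The enlarged view clearly shows the lane end corners (132,390)/(185,463), the chute end corners (132,87)/(207,35) and (492,557)/(566,502), and the gate's raised left end between (248,215) and (322,165).

```bash
python3 - <<'E'
from h import *
c=load('top0')
f=lambda x,y,z:onz(c,(x/3.4+225-.5+.15,y/3.4+130-.5+.15),z)
L=[f(132,87,.045),f(207,35,.045)];R=[f(492,557,.045),f(566,502,.045)]
m=(sum(L)/2+sum(R)/2)/2;d=sum(L)/2-sum(R)/2
yaw=np.degrees(np.arctan2(d[1],d[0]));print('chutes mid',m,'len',np.linalg.norm(d),'yaw y',yaw)
st=(f(132,390,.106)+f(185,463,.106))/2; print('stop',st)
v=m-st;print('yaw x by stop',np.degrees(np.arctan2(v[1],v[0])),np.linalg.norm(v[:2]))
for w in [((132,390),(280,270)),((185,463),(340,350))]:
  a,b=[f(*q,.107) for q in w];e=b-a;print('wall yaw',np.degrees(np.arctan2(e[1],e[0])))
print('gate left end',(f(248,215,.116)+f(322,165,.13))/2)
A=f(231,368,.116);B=f(179,407,.114);print('A',A,'B',B)
s=bot.read_state();print(s['position'])
E
```

```text
chutes mid [ 0.49071033 -0.39730638  0.045     ] len 0.31291831039212664 yaw y 37.358300938889265
stop [ 0.41810197 -0.30207137  0.106     ]
yaw x by stop -52.67765243783852 0.11975674775402324
wall yaw -50.644935721285435
wall yaw -53.69663793318702
gate left end [ 0.53336261 -0.36392428  0.123     ]
A [ 0.44663641 -0.33794366  0.116     ] B [ 0.42753748 -0.31256327  0.114     ]
[ 0.25688015 -0.56906219  0.22167931]
```

>>> servo_tool:
  targets:
    - {"offset": [0.01,-0.002,0],"dr": [0,0,2.5]}
    - {"offset": [0.03,-0.006,0],"dr": [0,0,7]}
    - {"offset": [0.055,-0.012,0],"dr": [0,0,13]}
    - {"offset": [0.08,-0.017,0],"dr": [0,0,19]}
    - {"offset": [0.107,-0.023,0],"dr": [0,0,25]}
    - {"offset": [0.133,-0.028,0],"dr": [0,0,31]}
    - {"offset": [0.158,-0.034,0],"dr": [0,0,37]}
    - {"offset": [0.184,-0.039,0],"dr": [0,0,43]}
    - {"offset": [0.21,-0.045,0],"dr": [0,0,49]}
    - {"offset": [0.235,-0.05,0],"dr": [0,0,55]}
    - {"offset": [0.26,-0.056,0],"dr": [0,0,61]}
    - {"offset": [0.286,-0.061,0],"dr": [0,0,67]}
    - {"offset": [0.31,-0.066,0],"dr": [0,0,72]}
    - {"offset": [0.325,-0.07,0],"dr": [0,0,76]}
    - {"offset": [0.329,-0.07,0],"dr": [0,0,77]}
    - {"offset": [0.329,-0.07,0],"dr": [0,0,77]}
    - {"offset": [0.329,-0.07,0],"dr": [0,0,77]}
  gripper: 1

```text
time_s: 1.52
position: [0.5276, -0.3708, 0.2221]
tcp_rot: [[0.607, -0.795, -0.001], [-0.795, -0.607, 0.0], [-0.001, 0.001, -1.0]]
force: [-0.1, -0.1, 0.5]
opening: 0.001
grasp_force: 0.0
```

```bash
python3 - <<'E'
from h import *
w=snap('wrist','w1');s1=snap('side','s1')
cv2.imwrite('pics/v1.png',np.vstack([w['color'],s1['color']])[:,:,::-1][:, :][::1])
a=cv2.resize(np.hstack([w['color'],s1['color']])[:,:,::-1],(800,300));cv2.imwrite('pics/v1.png',a)
s=bot.read_state();print(s['time_s'],np.round(s['tcp_rot'],3),s['position'],s['opening'])
E
```

```text
1.6167 [[ 0.605 -0.796 -0.001]
 [-0.796 -0.605  0.   ]
 [-0.001  0.001 -1.   ]] [ 0.52712808 -0.37138685  0.22232124] 0.010309578251933542
```

View pics/w1.png

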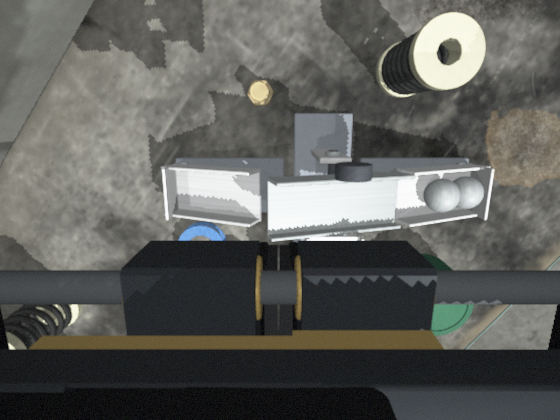

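View pics/s1.png

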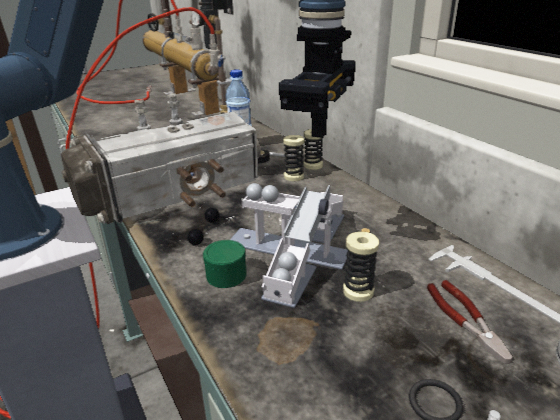

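The wrist view shows the gate from (268,178)–(400,235), with the weight at (354,170) and the empty chute at (215,190). The side view now shows both waiting balls at (255,191) and (270,193). I'll triangulate them.

```bash
python3 - <<'E'
from h import *
t=load('top0');s=load('s1');w=load('w1')
def balls(c,x0,y0,x1,y1):
    g=cv2.cvtColor(np.array(c['color']),cv2.COLOR_RGB2GRAY)[y0:y1,x0:x1]
    g=cv2.resize(g,None,fx=6,fy=6,interpolation=cv2.INTER_CUBIC)
    h=cv2.HoughCircles(g,cv2.HOUGH_GRADIENT,1,50,param1=120,param2=15,minRadius=36,maxRadius=66)
    return [] if h is None else [(x/6+x0-.4,y/6+y0-.4,r/6) for x,y,r in h[0][:2]]
T=sorted(balls(t,255,220,315,275));S=sorted(balls(s,240,175,285,210));print(T,S)
for i in range(min(len(T),len(S))): print(tri(t,T[i][:2],s,S[i][:2]))
T=sorted(T)
print([tri(t,p,s,q) for p,q in [((277.5,249.5),(255,191)),((292.8,238),(270,193.5))]])
# gate left end seen in top and wrist
f=lambda x,y:(x/3.4+224.65,y/3.4+129.65)
for p,q in [((248,215),(268,235)),((322,165),(268,178)),((470,352),(397,172)),((207,35),(172,160)),((566,502),(490,166)),((132,87),(168,220))]: print(p,tri(t,f(*p),w,q))
print('tcp px',proj(w,np.array([.5275,-.37,.102])))
E
```

```text
[] [(np.float32(254.51668), np.float32(191.51668), np.float32(8.783334)), (np.float32(269.68335), np.float32(193.68333), np.float32(9.016666))]
[(array([ 0.42790185, -0.31326053,  0.11486017]), np.float64(0.0013874443941379279)), (array([ 0.44660939, -0.33835077,  0.11540108]), np.float64(0.0003075542279869466))]
(248, 215) (array([ 0.52180503, -0.346813  ,  0.11128426]), np.float64(0.0024951751346994726))
(322, 165) (array([ 0.54842688, -0.38308758,  0.10498209]), np.float64(0.0010275649672533281))
(470, 352) (array([ 0.45775474, -0.4555991 ,  0.06872102]), np.float64(0.008139573332336461))
(207, 35) (array([ 0.63518479, -0.32208615,  0.00649042]), np.float64(0.006712511136434823))
(566, 502) (array([ 0.38050996, -0.51266991,  0.0388912 ]), np.float64(8.155802331097017e-05))
(132, 87) (array([ 0.59787882, -0.28334426,  0.05026798]), np.float64(0.0038575181512924546))
tcp px [278.44104986 205.94292485]
```

>>> servo_tool:
  targets:
    - {"offset": [0,0,0.008],"dr": [0,0,0]}
    - {"offset": [0,0,0.025],"dr": [0,0,0]}
    - {"offset": [0,0,0.045],"dr": [0,0,0]}
    - {"offset": [0,0,0.065],"dr": [0,0,0]}
    - {"offset": [0,0,0.085],"dr": [0,0,0]}
    - {"offset": [0,0,0.098],"dr": [0,0,0]}
    - {"offset": [0,0,0.104],"dr": [0,0,0]}
    - {"offset": [0,0,0.108],"dr": [0,0,0]}
    - {"offset": [0,0,0.111],"dr": [0,0,0]}
    - {"offset": [0,0,0.114],"dr": [0,0,0]}
    - {"offset": [0,0,0.117],"dr": [0,0,0]}
    - {"offset": [0,0,0.12],"dr": [0,0,0]}
    - {"offset": [0,0,0.123],"dr": [0,0,0]}
    - {"offset": [0,0,0.126],"dr": [0,0,0]}
    - {"offset": [0,0,0.129],"dr": [0,0,0]}
    - {"offset": [0,0,0.132],"dr": [0,0,0]}
    - {"offset": [0,0,0.135],"dr": [0,0,0]}
    - {"offset": [0,0,0.138],"dr": [0,0,0]}
    - {"offset": [0,0,0.14],"dr": [0,0,0]}
    - {"offset": [0,0,0.14],"dr": [0,0,0]}

```text
time_s: 3.28
position: [0.5278, -0.3703, 0.0818]
tcp_rot: [[0.606, -0.796, -0.001], [-0.796, -0.606, 0.001], [-0.001, 0.0, -1.0]]
force: [-0.2, -0.3, 0.4]
opening: 0.007
grasp_force: 0.0
```

```bash
python3 - <<'E'
from h import *
c=snap('side','s2')['color'][150:310,220:400,::-1];cv2.imwrite('pics/s2c.png',cv2.resize(c,None,fx=3.5,fy=3.5,interpolation=cv2.INTER_CUBIC))
E
```

```text
(no output)
```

View pics/s2c.png

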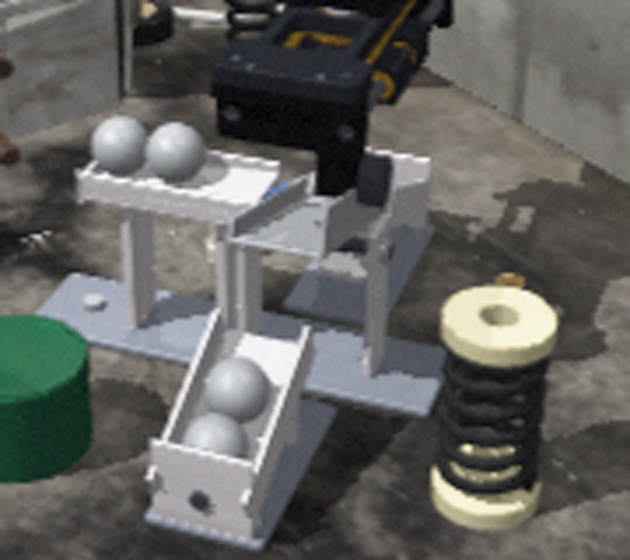

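The gate has tipped: its right end at (280,235) is now up, and both balls still wait at (120,145) and (175,152). Next I retract and go behind the stop.

>>> servo_tool:
  targets:
    - {"offset": [0,0,-0.01],"dr": [0,0,0]}
    - {"offset": [0,0,-0.03],"dr": [0,0,0]}
    - {"offset": [0,0,-0.055],"dr": [0,0,0]}
    - {"offset": [0,0,-0.08],"dr": [0,0,0]}
    - {"offset": [0,0,-0.095],"dr": [0,0,0]}
    - {"offset": [-0.008,0.002,-0.1],"dr": [0,0,0]}
    - {"offset": [-0.025,0.008,-0.1],"dr": [0,0,0]}
    - {"offset": [-0.045,0.014,-0.1],"dr": [0,0,0]}
    - {"offset": [-0.065,0.02,-0.1],"dr": [0,0,0]}
    - {"offset": [-0.085,0.026,-0.1],"dr": [0,0,0]}
    - {"offset": [-0.105,0.032,-0.1],"dr": [0,0,0]}
    - {"offset": [-0.125,0.038,-0.1],"dr": [0,0,0]}
    - {"offset": [-0.14,0.043,-0.1],"dr": [0,0,0]}
    - {"offset": [-0.146,0.045,-0.1],"dr": [0,0,0]}
    - {"offset": [-0.146,0.045,-0.085],"dr": [0,0,0]}
    - {"offset": [-0.146,0.045,-0.065],"dr": [0,0,0]}
    - {"offset": [-0.146,0.045,-0.045],"dr": [0,0,0]}
    - {"offset": [-0.146,0.045,-0.033],"dr": [0,0,0]}
    - {"offset": [-0.146,0.045,-0.028],"dr": [0,0,0]}
    - {"offset": [-0.146,0.045,-0.028],"dr": [0,0,0]}

```text
time_s: 5.0
position: [0.4034, -0.2812, 0.1095]
tcp_rot: [[0.606, -0.796, -0.002], [-0.796, -0.606, 0.002], [-0.003, 0.0, -1.0]]
force: [-0.6, 0.6, 0.4]
opening: 0.007
grasp_force: 0.0
```

```bash
python3 - <<'E'
from h import *
c=snap('side','s3')['color'][150:310,220:400,::-1];w=snap('wrist','w3')['color'][60:340,100:460,::-1]
k=lambda i:cv2.resize(i,(400,int(400*i.shape[0]/i.shape[1])),interpolation=cv2.INTER_CUBIC)
a,b=k(c),k(w);h=min(len(a),len(b));cv2.imwrite('pics/v3.png',np.hstack([a[:h],b[:h]]))
E
```

```text
(no output)
```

View pics/v3.png

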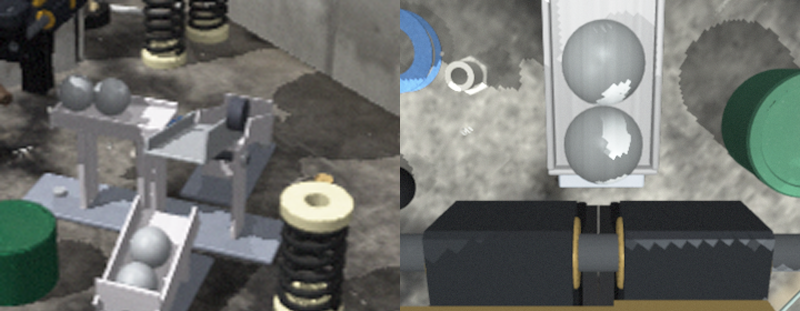

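The finger is centred on the lane (finger column about 599, lane centre about 603 in the right panel), and the gate is still over. I'll push now.

>>> servo_tool:
  targets:
    - {"offset": [0.003,0,0],"dr": [0,0,0]}
    - {"offset": [0.007,0,0],"dr": [0,0,0]}
    - {"offset": [0.01,0,0],"dr": [0,0,0]}
    - {"offset": [0.013,0,0],"dr": [0,0,0]}
    - {"offset": [0.016,0,0],"dr": [0,0,0]}
    - {"offset": [0.02,0,0],"dr": [0,0,0]}
    - {"offset": [0.024,0,0],"dr": [0,0,0]}
    - {"offset": [0.028,0,0],"dr": [0,0,0]}
    - {"offset": [0.032,0,0],"dr": [0,0,0]}
    - {"offset": [0.036,0,0],"dr": [0,0,0]}
    - {"offset": [0.04,0,0],"dr": [0,0,0]}
    - {"offset": [0.044,0,0],"dr": [0,0,0]}
    - {"offset": [0.048,0,0],"dr": [0,0,0]}
    - {"offset": [0.052,0,0],"dr": [0,0,0]}
    - {"offset": [0.056,0,0],"dr": [0,0,0]}
    - {"offset": [0.06,0,0],"dr": [0,0,0]}
    - {"offset": [0.064,0,0],"dr": [0,0,0]}
    - {"offset": [0.068,0,0],"dr": [0,0,0]}
    - {"offset": [0.07,0,0],"dr": [0,0,0]}
    - {"offset": [0.07,0,0],"dr": [0,0,0]}

```text
time_s: 6.77
position: [0.4468, -0.3381, 0.1106]
tcp_rot: [[0.606, -0.796, 0.001], [-0.796, -0.606, -0.001], [0.001, -0.0, -1.0]]
force: [0.3, 0.4, 0.7]
opening: 0.004
grasp_force: 0.0
```

```bash
python3 - <<'E'
from h import *
c=snap('side','s4')['color'][150:310,220:400,::-1];w=snap('wrist','w4')['color'][60:340,100:460,::-1]
k=lambda i:cv2.resize(i,(400,int(400*i.shape[0]/i.shape[1])),interpolation=cv2.INTER_CUBIC)
a,b=k(c),k(w);h=min(len(a),len(b));cv2.imwrite('pics/v4.png',np.hstack([a[:h],b[:h]]))
E
```

```text
(no output)
```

View pics/v4.png

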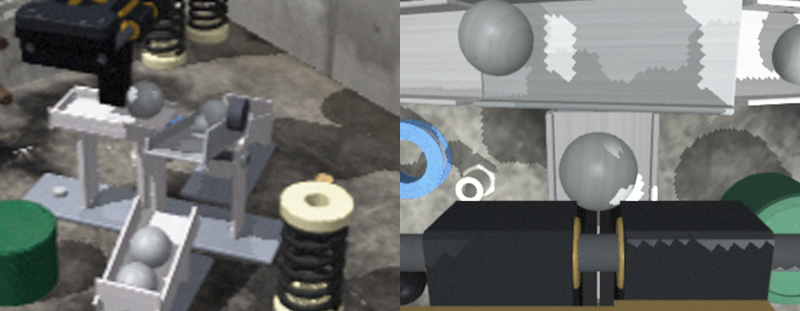

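Ball A is on the gate, rolling left at (495,38) in the wrist panel. Ball B is next, at (598,170).

>>> servo_tool:
  targets:
    - {"offset": [0.002,0,0],"dr": [0,0,0]}
    - {"offset": [0.005,0,0],"dr": [0,0,0]}
    - {"offset": [0.008,0,0],"dr": [0,0,0]}
    - {"offset": [0.012,0,0],"dr": [0,0,0]}
    - {"offset": [0.016,0,0],"dr": [0,0,0]}
    - {"offset": [0.02,0,0],"dr": [0,0,0]}
    - {"offset": [0.024,0,0],"dr": [0,0,0]}
    - {"offset": [0.028,0,0],"dr": [0,0,0]}
    - {"offset": [0.032,0,0],"dr": [0,0,0]}
    - {"offset": [0.036,0,0],"dr": [0,0,0]}
    - {"offset": [0.039,0,0],"dr": [0,0,0]}
    - {"offset": [0.039,0,0],"dr": [0,0,0]}
    - {"offset": [0.03,0,0],"dr": [0,0,0]}
    - {"offset": [0.015,0,-0.005],"dr": [0,0,0]}
    - {"offset": [0.0,0,-0.02],"dr": [0,0,0]}
    - {"offset": [-0.02,0,-0.04],"dr": [0,0,0]}
    - {"offset": [-0.04,0,-0.06],"dr": [0,0,0]}
    - {"offset": [-0.06,0,-0.08],"dr": [0,0,0]}
    - {"offset": [-0.07,0,-0.09],"dr": [0,0,0]}
    - {"offset": [-0.07,0,-0.09],"dr": [0,0,0]}

```text
time_s: 8.53
position: [0.4025, -0.2793, 0.2025]
tcp_rot: [[0.606, -0.795, 0.001], [-0.795, -0.606, -0.001], [0.001, -0.0, -1.0]]
force: [-0.4, -0.4, 0.2]
opening: 0.008
grasp_force: 0.0
```

```bash
python3 - <<'E'
from h import *
c=snap('side','s5')['color'][150:310,220:400,::-1];w=snap('wrist','w5')['color'][:320,60:470,::-1]
k=lambda i:cv2.resize(i,(400,int(400*i.shape[0]/i.shape[1])),interpolation=cv2.INTER_CUBIC)
a,b=k(c),k(w);h=min(len(a),len(b));cv2.imwrite('pics/v5.png',np.hstack([a[:h],b[:h]]))
E
```

```text
(no output)
```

View pics/v5.png

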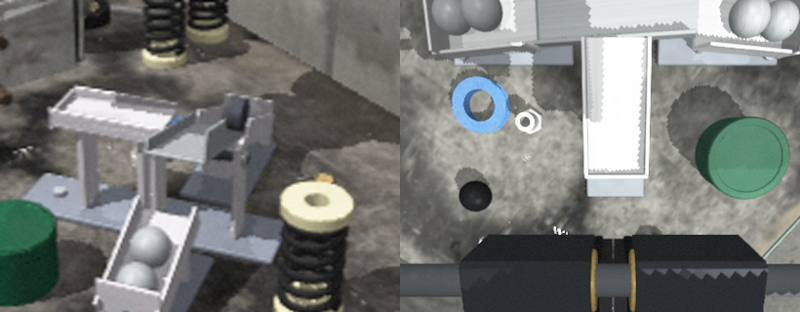

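Both balls now lie in the empty chute, at (450,15) and (483,12) in the wrist panel. The lane is empty and the gate is still over. I'll let things settle, then hand in.

>>> servo_tool:
  targets:
    - {"offset": [0,0,0],"dr": [0,0,0]}
    - {"offset": [0,0,0],"dr": [0,0,0]}
    - {"offset": [0,0,0],"dr": [0,0,0]}
    - {"offset": [0,0,0],"dr": [0,0,0]}
    - {"offset": [0,0,0],"dr": [0,0,0]}
    - {"offset": [0,0,0],"dr": [0,0,0]}
    - {"offset": [0,0,0],"dr": [0,0,0]}
    - {"offset": [0,0,0],"dr": [0,0,0]}

```text
time_s: 9.3
position: [0.4039, -0.2817, 0.2004]
tcp_rot: [[0.606, -0.796, -0.0], [-0.796, -0.606, 0.0], [-0.0, 0.0, -1.0]]
force: [0.4, -0.2, -0.2]
opening: 0.006
grasp_force: 0.0
```

```bash
python3 -c "
from rig import ticket
print(ticket.hand_in())"
```

```text
the job is handed in; nothing more can be done
None
```

I rocked the gate over and pushed both balls into the empty chute, then handed the job in at about 9.3 s; the last pictures show both balls lying in that chute and the gate still over, but the hand-in gave no verdict.

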